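# Tip the plug tote so the plugs gather in the orange corner, and hold it

## Robot

A 7-joint arm with a two-finger parallel gripper is mounted at the origin on the work surface. World frame = base frame: x ahead of the robot, y to its left, z up, the work surface at z = 0. Lengths are in m, angles in rad, forces in N, time in s.
With the tool pointing down it reaches from about 0.425 to 0.875 m from the base axis. Payload 4.7 kg.
Tool frame: the origin (TCP) lies on the centre line of the jaws, within the pads' length; the fingertips stand 19 mm ahead of it and the grasp point (between the pads) is the TCP (ctrl.nose_length is the distance from the TCP to the fingertips, in m); z points along the fingers, x is the direction in which the jaws open and shut, and the axes are right-handed (so a half turn about z gives the same grasp; the last joint's range is limited). The gripper opens to 87 mm and grips with 3 to 60 N. Pads are 19 mm wide; open, the fingers measure 117 mm over their backs; the gripper's body (75 mm by 190 mm) begins 51 mm behind the grasp point.
Start: joints at [-1.12, 0.321, -0.07, 1.45, 0.023, 1.371, -0.057], TCP at [0.275, 0.589, 0.242] pointing down, gripper open.
Joint ranges: [-2.86, 2.86], [-0.3, 2.09], [-1.38, 1.24], [0.06, 2.45], [-1.56, 4.7], [0.09, 2.05], [-2.69, 2.69]. Speed limits (rad/s): [2.57, 2.57, 3.14, 3.14, 3.14, 3.14, 3.14].

## Interface

Orientations are given as a rotation vector (axis times angle).
In Python, from bench import ctrl gives the robot as it stands. The module is installed in compiled form; this text tells all that it offers.
- The arm moves only by the shell command python3 -m crank 'ROWS' [OPENING] [FORCE]. ROWS is a JSON object of lists of equal length, an entry for each row: "dp": the shift along the tool's x, y, z in cm, a list of three; "delta_rot": the turn, a rotation vector about the tool's x, y, z in rad, a list of three. In form: {"dp": [[x, y, z], ...], "delta_rot": [[rx, ry, rz], ...]}. A call has exactly 8 rows; each row shifts and turns the commanded pose from where the row before left it, along the tool's axes as they then stand; what a row does not reach is not made up. A row lasts 1/10 s, in which the tool goes at most 50 mm and 8.59 degrees, less where a joint would pass 70% of its speed; a pose out of reach is approached as far as the arm can. A call with a gripper value outside its range is refused whole. OPENING is the finger opening in cm, from 0 to 8.7, set as the call begins (- or left out, the last holds). The fingers move at their own pace and stop on an object; FORCE is the grip in N (left out, the last holds). Time passes only in rows, so rows that do not move let the fingers close, or fill a call up. It gives the time, the measured TCP pose, the force and the opening at its end, in the units of the state.
- ctrl.get_state(): the state, without advancing time (a new reading comes with each control period).
- ctrl.get_image(name): name is "scene" or "top" or "wrist"; returns the picture (480x640x3 uint8, blue, green, red); there is no depth.
- ctrl.camera_info(name): a dict with "camera_matrix" (3x3 intrinsics, pixels), "xyz" and "orientation" of the camera in the world. Camera axes: x right, y down, z forward; pixel columns grow to the right and rows downward; lengths in m; the calibration is good to about 2 mm. A picture is of the moment at which its call begins: read the wrist's pose just before it. camera_info takes no time and is no camera call; for the wrist camera it gives the pose at the moment of the call.
- ctrl.close_job(): hands the job in, once; it reports no verdict.
The state is a dict: "time": time; "joint_positions": joint angles; "qd": joint speeds; "joint_torque": joint torques, N m; "position": TCP position; "tool_rot": TCP orientation; "ft_force": force on the tool from outside, world axes, zero at the start; "torque": the same for the moment, N m; "grip_width": opening from 0.0 (shut) to 1.0 (fully open).
Only numpy, scipy, OpenCV 4.12 (cv2) and the standard library are available. Lean on these libraries where they do the work, as an engineer would, in place of code of your own. Each camera call takes 0.05 s, during which the arm holds its last target.

## Task

Four brass test plugs lie scattered in the small blue tote on the test bench. Take the tote by its black grip bar, gently because the bar is thin-walled and must never be squeezed with more than 50 N, lift it clear of the bench and tip it about 35 degrees, orange corner lowest, until all four plugs have slid together into the orange corner. Finish while still holding the tote up in the air, tipped and still, with all the plugs in that corner; spill none and leave the readout box, bottle and gauge where they are.

Things in the scene. Friction and masses are not known exactly. Their poses are not given: they have to be found in the camera images.
- tote: blue hard-plastic open tote, 220 mm (its x) by 150 mm (its y) by 55 mm high, walls and floor 4 mm, 0.22 to 0.39 kg empty. Origin: centre of its underside; z up out of the mouth. The corner at its +x, +y is orange on floor, outside and rim. The inside is slick: plugs start to slide at roughly 10 degrees of tilt
- tote_grip (a point): centre of the tote's black grip bar, 102 mm above the tote's origin. The bar runs along the tote's x axis over the middle: 208 mm long, 20 mm wide (y), 28 mm high, joined to the end walls by 30 mm wide upright straps. Grip it across its 20 mm width at mid-length. Never squeeze it with more than 50 N from each finger
- tote_corner (a point): innermost point of the orange corner on the tote's inner floor: at x +106, y +71, z +4 mm in the tote's frame
- plug0: brass plug, standing in the tote at the start: hexagonal head below, 22 mm across the corners and 12 mm high, with a 14 mm round stub above it, 24 mm high in all, about 30 g. Origin: centre of the head's underside; z along the stub
- plug1: brass plug, standing in the tote at the start: hexagonal head below, 22 mm across the corners and 12 mm high, with a 14 mm round stub above it, 24 mm high in all, about 30 g. Origin: centre of the head's underside; z along the stub
- plug2: brass plug, standing in the tote at the start: hexagonal head below, 22 mm across the corners and 12 mm high, with a 14 mm round stub above it, 24 mm high in all, about 30 g. Origin: centre of the head's underside; z along the stub
- plug3: brass plug, standing in the tote at the start: hexagonal head below, 22 mm across the corners and 12 mm high, with a 14 mm round stub above it, 24 mm high in all, about 30 g. Origin: centre of the head's underside; z along the stub
- readout: grey instrument box, 90 x 130 x 85 mm (x, y, z), with a dark display with three red bars on its +x face and vent slots on top, 0.8 kg; bystander. Origin: centre of its underside
- bottle: white plastic bottle with a blue cap, 64 mm across, 150 mm tall; bystander. Origin: centre of its underside
- gauge: round steel pressure gauge lying face up, 72 mm across, 28 mm thick, brass stem 30 mm long towards its -x; bystander. Origin: centre of its underside

How it is judged:
At the end, for the whole second after the job is handed in: Tote held by the fingers alone, touching nothing else, inner orange corner over 30 mm above the bench, still (30 mm/s), tipped 20 to 60 degrees with its x and y axes each at least 7 degrees below level; every plug within 90 mm of that corner and at rest (40 mm/s) (distance between each of plug0, plug1, plug2, plug3 and tote_corner below 0.09 m and angle between tote's own z axis and vertical between 0.35 and 1.05 rad and angle between tote's own x axis and vertical above 1.69 rad and angle between tote's own y axis and vertical above 1.69 rad and height (world z) of tote_corner above 0.03 m and contact force between tote and the fingers above 1 N and contact force between tote and readout below 0.2 N and contact force between tote and bottle below 0.2 N and contact force between tote and gauge below 0.2 N and linear speed of tote below 0.03 m/s and linear speed of each of plug0, plug1, plug2, plug3 below 0.04 m/s); the arm keeps its last pose, push and grip.
It fails at once if the tote is squeezed with more than about 50 N from each finger (105 N for both together) (contact force between tote and the fingers above 105 N).
It fails at once if the readout is moved by more than 20 mm or knocked over (distance of readout from where it was at the start of the episode above 0.02 m or angle between readout's own z axis and vertical above 0.3 rad).
It fails at once if the bottle is moved by more than 20 mm or knocked over (distance of bottle from where it was at the start of the episode above 0.02 m or angle between bottle's own z axis and vertical above 0.3 rad).
It fails at once if the gauge is moved by more than 20 mm or knocked over (distance of gauge from where it was at the start of the episode above 0.02 m or angle between gauge's own z axis and vertical above 0.3 rad).
It fails at once if a plug is spilled from the tote (distance between any of plug0, plug1, plug2, plug3 and tote above 0.2 m).
It also fails if it takes over 38 s, if anything falls off the work surface, if the arm or the gripper's body presses on something with over 40 N, if the wrist force passes 120 N, or if a joint passes its speed limit or range.

## Working session

There is one attempt and no reset: what is moved stays moved. The work goes in short steps, Python scripts to look and compute and a shell command to move; the robot and the scene stay as the last step left them, time stands still between calls to the robot, and variables do not carry over. Pictures are saved under pics/ and viewed, and the job is handed in when it is done.

```bash
mkdir -p pics; python3 - <<'E'
from bench import ctrl
import cv2
s=ctrl.get_state(); print(s)
for n in("scene","top","wrist"):
    i=ctrl.camera_info(n); print(n,i)
    cv2.imwrite(f"pics/{n}0.png",ctrl.get_image(n))
print(ctrl.nose_length)
E
```

```text
{'time': 0.0, 'joint_positions': array([-1.11991368,  0.32182621, -0.07008916,  1.4517151 ,  0.02261411,
        1.37084055, -0.05690735]), 'qd': array([-0.00201569,  0.00086657, -0.0016117 ,  0.00069429, -0.00056221,
        0.00145411, -0.00137894]), 'joint_torque': array([-3.51343788e-04, -4.91284883e+01, -4.04369496e-01, -3.12531245e+01,
       -6.39478443e-02,  4.34904615e-02,  2.05965980e-04]), 'position': array([0.27478063, 0.58845452, 0.24043934]), 'tool_rot': array([ 2.64895755e+00,  1.68679161e+00, -2.54990383e-03]), 'ft_force': array([0.06621988, 0.78443568, 0.51509355]), 'torque': array([-0.03191236,  0.00449587,  0.0169524 ]), 'grip_width': 1.0018608514718839}
scene {'camera_matrix': array([[575.87519686,   0.        , 324.69983708],
       [  0.        , 575.87519686, 242.03451325],
       [  0.        ,   0.        ,   1.        ]]), 'xyz': array([0.90384421, 0.70330678, 0.96287809]), 'orientation': array([-0.62115795, -2.72510887,  1.00867659])}
top {'camera_matrix': array([[464.57790942,   0.        , 321.02556395],
       [  0.        , 464.57790942, 236.43158342],
       [  0.        ,   0.        ,   1.        ]]), 'xyz': array([ 0.39651472, -0.00283795,  1.01078774]), 'orientation': array([-2.17256786,  2.12075474, -0.16570398])}
wrist {'camera_matrix': array([[356.96442466,   0.        , 318.97816695],
       [  0.        , 356.96442466, 243.35383875],
       [  0.        ,   0.        ,   1.        ]]), 'xyz': array([0.20245454, 0.62193869, 0.38319734]), 'orientation': array([2.43111546, 1.54770691, 0.23072047])}
0.019
```

View pics/scene0.png

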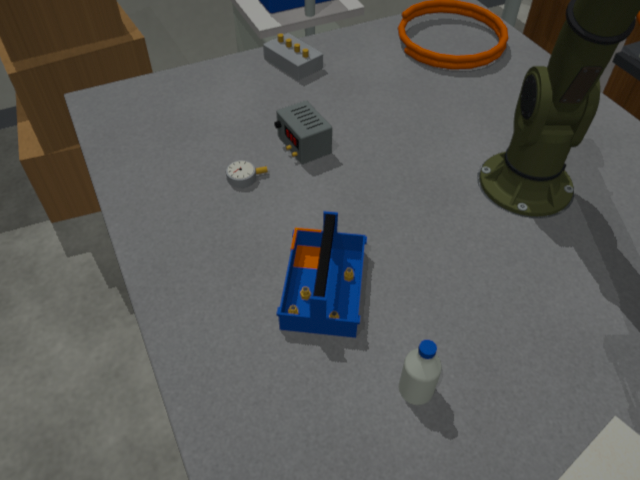

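View pics/top0.png

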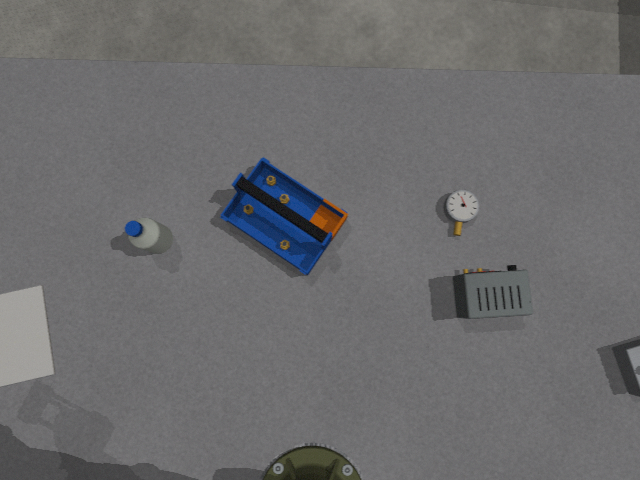

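View pics/wrist0.png

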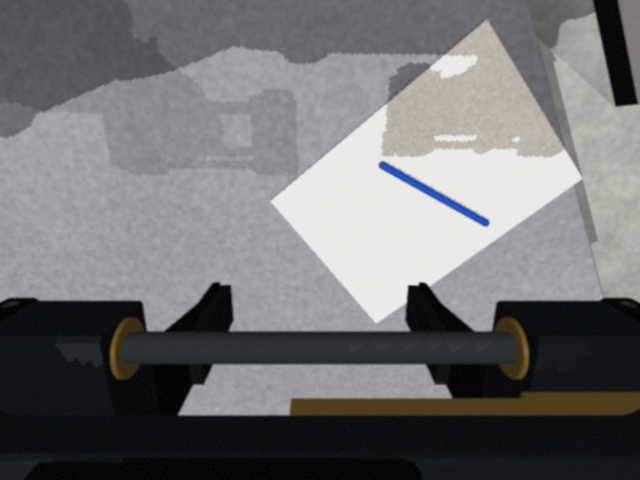

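Top view: the tote is at about (284,215). The bar runs from (235,180) to (330,238), with the orange corner at (330,215). The gauge is at (462,207), the readout at (495,293) and the bottle at (143,235). Next I'll measure the bar and the tote.

```bash
cat > h.py <<'E'
import numpy as np, cv2
from scipy.spatial.transform import Rotation as R
from bench import ctrl
def ray(n,uv,z,info=None):
    i=info or ctrl.camera_info(n)
    d=np.c_[np.atleast_2d(uv),np.ones(len(np.atleast_2d(uv)))]@np.linalg.inv(i["camera_matrix"]).T@R.from_rotvec(i["orientation"]).as_matrix().T
    c=i["xyz"]; return c+d*((z-c[2])/d[:,2:])
def big(m):
    n,l,s,_=cv2.connectedComponentsWithStats(m.astype(np.uint8)); return l==1+np.argmax(s[1:,4])
E
python3 - <<'E'
from h import *
im=cv2.imread("pics/top0.png"); hsv=cv2.cvtColor(im,cv2.COLOR_BGR2HSV)
roi=np.zeros(im.shape[:2],bool); roi[150:285,210:355]=1
H,S,V=[hsv[...,k] for k in range(3)]
bar=big(roi&(V<45)&(S<140)); blue=big(roi&(H>105)&(H<128)&(S>150)&(V>60)); org=big(roi&(H<15)&(S>180)&(V>120))
for n,m,z in(("bar",bar,.116),("tote",blue|org|bar,.055),("org",org,.03)):
    p=np.argwhere(m)[:,::-1].astype(float)
    w=ray("top",p,z)[:,:2]
    r=cv2.minAreaRect((w*1000).astype(np.float32)); print(n,m.sum(),p.mean(0),w.mean(0),r, cv2.boxPoints(r).round())
for n,u in(("gauge",(462,207)),("readout",(495,293)),("bottle",(135,229))):
    print(n,ray("top",u,{"gauge":.028,"readout":.085,"bottle":.15}[n]))
# scene
im=cv2.imread("pics/scene0.png"); hsv=cv2.cvtColor(im,cv2.COLOR_BGR2HSV);H,S,V=[hsv[...,k] for k in range(3)]
roi=np.zeros(im.shape[:2],bool); roi[205:340,270:375]=1
bar=big(roi&(V<45)&(S<140)); p=np.argwhere(bar)[:,::-1].astype(float);w=ray("scene",p,.116)[:,:2]
print("scene",cv2.minAreaRect((w*1000).astype(np.float32)))
E
```

```text
bar 1064 [281.29605263 209.10902256] [0.58290188 0.07326102] ((582.56884765625, 74.16526794433594), (204.8565673828125, 22.133514404296875), 57.35634994506836) [[518.  -6.]
 [537. -18.]
 [647. 154.]
 [629. 166.]]
tote 4858 [280.82235488 226.27418691] [0.55915918 0.07803895] ((582.5990600585938, 79.57740783691406), (232.0287322998047, 148.87869262695312), 57.81852722167969) [[458.  21.]
 [584. -58.]
 [707. 138.]
 [581. 217.]]
org 382 [326.81675393 221.77486911] [ 0.57541248 -0.01824015] ((581.907470703125, -20.27099609375), (62.076290130615234, 49.8652458190918), 61.32030487060547) [[545. -36.]
 [589. -59.]
 [619.  -5.]
 [575.  19.]]
gauge [[ 0.61553074 -0.31010886  0.028     ]]
readout [[ 0.43012963 -0.35417744  0.085     ]]
bottle [[0.53081427 0.34242751 0.15      ]]
scene ((584.3316040039062, 75.04649353027344), (201.0860595703125, 18.47926902770996), 57.73029327392578)
```

```bash
cat >> h.py <<'E'
def go(target,ang):  # ang: desired azimuth of tool x, tool down
    s=ctrl.get_state(); Rm=R.from_rotvec(s["tool_rot"]); a=np.radians(ang)
    x=np.array([np.cos(a),np.sin(a),0]); z=np.array([0,0,-1.]); Rt=R.from_matrix(np.c_[x,np.cross(z,x),z])
    print("t",s["time"],"pos",s["position"].round(4),"dp cm",(Rm.inv().apply(np.array(target)-s["position"])*100).round(2),"rot",(Rm.inv()*Rt).as_rotvec().round(4),"q",s["joint_positions"].round(2),"ft",s["ft_force"].round(2),"gw",round(s["grip_width"]*8.7,2))
E
python3 -c "
from h import *
go([.583,.0745,.24],-32.5)"
```

```text
t 0.15 pos [0.2748 0.5886 0.2407] dp cm [-33.55  49.67   0.12] rot [1.3000e-03 1.0000e-03 1.7012e+00] q [-1.12  0.32 -0.07  1.45  0.02  1.37 -0.06] ft [-0.9  -0.75  0.37] gw 8.7
```

```bash
python3 -m crank '{"dp":[[-1,1.5,0],[-2,3,0],[-2.3,3.4,0],[-2.3,3.4,0],[-2.3,3.4,0],[-2.3,3.4,0],[-2.3,3.4,0],[-2.3,3.4,0]],"delta_rot":[[0,0,0],[0,0,0],[0,0,0],[0,0,0],[0,0,0],[0,0,0],[0,0,0],[0,0,0]]}' 8.7 20
python3 -m crank '{"dp":[[-2.3,3.4,0],[-2.3,3.4,0],[-2.3,3.4,0],[-2.3,3.4,0],[-2.3,3.4,0],[-2.3,3.4,0],[-2,3,0],[-0.9,1.3,0]],"delta_rot":[[0,0,0],[0,0,0],[0,0,0],[0,0,0],[0,0,0],[0,0,0.05],[0,0,0.1],[0,0,0.13]]}'
python3 -m crank '{"dp":[[0,0,0],[0,0,0],[0,0,0],[0,0,0],[0,0,0],[0,0,0],[0,0,0],[0,0,0]],"delta_rot":[[0,0,0.14],[0,0,0.14],[0,0,0.14],[0,0,0.14],[0,0,0.14],[0,0,0.14],[0,0,0.14],[0,0,0.14]]}'
python3 -c "
from h import *
go([.583,.0745,.24],-32.5)"
```

```text
time: 0.95
position: [0.4305, 0.3282, 0.2417]
tool_rot: [2.651, 1.686, 0.0]
ft_force: [0.8, 0.0, -0.1]
grip_width: 1.001
time: 1.75
position: [0.5799, 0.0673, 0.2416]
tool_rot: [2.865, 1.284, -0.001]
ft_force: [-0.6, 0.3, 0.6]
grip_width: 0.999
time: 2.55
position: [0.5784, 0.072, 0.2415]
tool_rot: [-3.112, 0.428, 0.001]
ft_force: [0.6, -0.6, 0.4]
grip_width: 1.002
t 2.55 pos [0.5784 0.072  0.2415] dp cm [ 0.37 -0.36  0.15] rot [1.000e-04 5.000e-04 2.941e-01] q [-0.58  0.19  0.47  1.64 -0.09  1.34 -0.37] ft [ 0.57 -0.58  0.41] gw 8.72
```

```bash
python3 -m crank '{"dp":[[0.2,-0.2,0],[0.2,-0.2,0],[0,0,0],[0,0,0],[0,0,0],[0,0,0],[0,0,0],[0,0,0]],"delta_rot":[[0,0,0.13],[0,0,0.1],[0,0,0.064],[0,0,0],[0,0,0],[0,0,0],[0,0,0],[0,0,0]]}'
python3 - <<'E'
from h import *
go([.583,.0745,.24],-32.5)
i=ctrl.camera_info("wrist"); cv2.imwrite("pics/wrist1.png",ctrl.get_image("wrist"))
print(i)
# predicted bar centre pixel at z .116
for P in([.583,.0745,.116],):
  pc=R.from_rotvec(i["orientation"]).inv().apply(np.array(P)-i["xyz"]); print((i["camera_matrix"]@pc)/pc[2])
E
```

```text
time: 3.35
position: [0.584, 0.0761, 0.2416]
tool_rot: [-3.019, 0.868, -0.0]
ft_force: [0.0, 0.8, 0.1]
grip_width: 0.999
t 3.35 pos [0.584  0.0761 0.2416] dp cm [-0.01  0.19  0.16] rot [-0.0001  0.      0.0076] q [-0.61  0.2   0.5   1.63 -0.1   1.34 -0.65] ft [0.05 0.83 0.08] gw 8.7
{'camera_matrix': array([[356.96442466,   0.        , 318.97816695],
       [  0.        , 356.96442466, 243.35383875],
       [  0.        ,   0.        ,   1.        ]]), 'xyz': array([0.6269649 , 0.14329274, 0.38423994]), 'orientation': array([ 2.74492215, -0.78933384, -0.1160214 ])}
[317.81843073 243.7196459    1.        ]
```

View pics/wrist1.png

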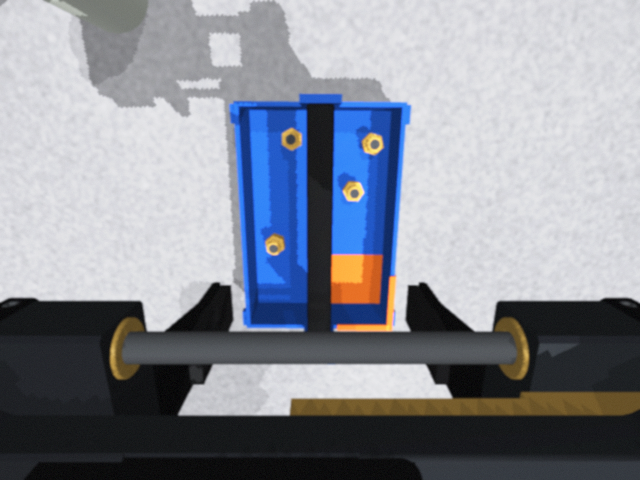

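Wrist view: the bar is centred at column 320 (the finger midpoint is about 319) and lined up with the tool's y axis. The orange corner is on the tool's +x, +y side, so tool x = tote y and tool y = tote x. I'll descend now.

```bash
python3 -m crank '{"dp":[[0,0.2,1],[0,0,2],[0,0,2.5],[0,0,2.5],[0,0,2.5],[0,0,1.7],[0,0,1.1],[0,0,0.6]],"delta_rot":[[0,0,0.008],[0,0,0],[0,0,0],[0,0,0],[0,0,0],[0,0,0],[0,0,0],[0,0,0]]}' 4 15
python3 -m crank '{"dp":[[0,0,0],[0,0,0],[0,0,0],[0,0,0],[0,0,0],[0,0,0],[0,0,0],[0,0,0]],"delta_rot":[[0,0,0],[0,0,0],[0,0,0],[0,0,0],[0,0,0],[0,0,0],[0,0,0],[0,0,0]]}' 2.6 15
python3 -c "
from h import *
go([.583,.0745,.102],-32.5)"
```

```text
time: 4.2
position: [0.5823, 0.0743, 0.1012]
tool_rot: [3.015, -0.88, -0.002]
ft_force: [0.3, -1.4, -0.3]
grip_width: 0.467
time: 5.0
position: [0.5831, 0.0745, 0.1026]
tool_rot: [-3.016, 0.88, -0.0]
ft_force: [-0.0, -0.1, 0.7]
grip_width: 0.297
t 5.0 pos [0.5831 0.0745 0.1026] dp cm [-0.01  0.    0.06] rot [-0.0001 -0.     -0.0007] q [-0.58  0.32  0.48  1.79 -0.16  1.08 -0.61] ft [-0.02 -0.12  0.71] gw 2.58
```

Grip gently, then raise the force.

```bash
Z='[[0,0,0],[0,0,0],[0,0,0],[0,0,0],[0,0,0],[0,0,0],[0,0,0],[0,0,0]]'; python3 -m crank '{"dp":[[0,0,0],[0,0,0],[0,0,0],[0,0,0],[0,0,0],[0,0,0],[0,0,0],[0,0,0]],"delta_rot":[[0,0,0],[0,0,0],[0,0,0],[0,0,0],[0,0,0],[0,0,0],[0,0,0],[0,0,0]]}' 1.0 15
python3 -m crank '{"dp":[[0,0,0],[0,0,0],[0,0,0],[0,0,0],[0,0,0],[0,0,0],[0,0,0],[0,0,0]],"delta_rot":[[0,0,0],[0,0,0],[0,0,0],[0,0,0],[0,0,0],[0,0,0],[0,0,0],[0,0,0]]}' 0.5 40
python3 -m crank '{"dp":[[0,0,-0.2],[0,0,-0.4],[0,0,-0.6],[0,0,-0.8],[0,0,-1],[0,0,-1],[0,0,-0.6],[0,0,-0.2]],"delta_rot":[[0,0,0],[0,0,0],[0,0,0],[0,0,0],[0,0,0],[0,0,0],[0,0,0],[0,0,0]]}'
python3 - <<'E'
from h import *
go([.583,.0745,.33],-32.5)
cv2.imwrite("pics/scene2.png",ctrl.get_image("scene"))
E
```

```text
time: 5.8
position: [0.5831, 0.0744, 0.1026]
tool_rot: [-3.016, 0.88, -0.0]
ft_force: [-0.0, -0.1, -0.4]
grip_width: 0.23
time: 6.6
position: [0.5831, 0.0744, 0.1026]
tool_rot: [-3.016, 0.88, -0.0]
ft_force: [0.3, -0.5, -0.5]
grip_width: 0.225
time: 7.4
position: [0.5837, 0.0745, 0.1519]
tool_rot: [-3.015, 0.88, -0.003]
ft_force: [0.1, 0.1, -4.9]
grip_width: 0.226
t 7.4 pos [0.5837 0.0745 0.1519] dp cm [-3.000e-02  1.000e-02 -1.781e+01] rot [-0.0017 -0.0013 -0.0008] q [-0.59  0.27  0.49  1.74 -0.14  1.17 -0.63] ft [ 0.14  0.1  -4.89] gw 1.97
```

View pics/scene2.png

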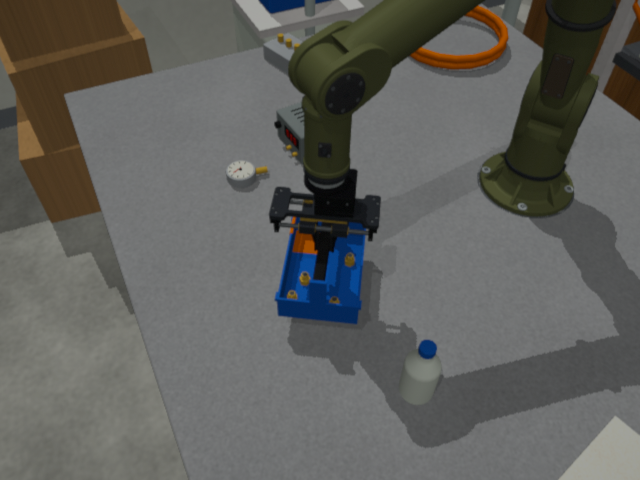

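Scene view: the tote hangs level in the jaws, clear of the bench, with all four plugs at about (305,278), (292,295), (334,300) and (349,260). The force is −4.9 N, so it weighs about 0.5 kg. I'll lift it further.

```bash
python3 -m crank '{"dp":[[0,0,-0.6],[0,0,-1.3],[0,0,-2.2],[0,0,-2.8],[0,0,-2.8],[0,0,-2.2],[0,0,-1.3],[0,0,-0.6]],"delta_rot":[[0,0,0],[0,0,0],[0,0,0],[0,0,0],[0,0,0],[0,0,0],[0,0,0],[0,0,0]]}'
python3 -m crank '{"dp":[[0,0,0],[0,0,0],[0,0,0],[0,0,0],[0,0,0],[0,0,0],[0,0,0],[0,0,0]],"delta_rot":[[0.008,-0.008,0],[0.015,-0.015,0],[0.025,-0.025,0],[0.03,-0.03,0],[0.03,-0.03,0],[0.03,-0.03,0],[0.03,-0.03,0],[0.03,-0.03,0]]}'
python3 - <<'E'
from h import *
go([.583,.0745,.33],-32.5)
cv2.imwrite("pics/scene3.png",ctrl.get_image("scene"))
cv2.imwrite("pics/wrist3.png",ctrl.get_image("wrist"))
E
```

```text
time: 8.25
position: [0.5836, 0.0744, 0.2903]
tool_rot: [-3.014, 0.88, -0.003]
ft_force: [0.4, 0.0, -4.7]
grip_width: 0.228
time: 9.05
position: [0.5827, 0.0737, 0.2871]
tool_rot: [-2.773, 0.811, 0.199]
ft_force: [1.2, -0.4, -4.2]
grip_width: 0.225
t 9.05 pos [0.5827 0.0737 0.2871] dp cm [-0.86 -0.92 -4.11] rot [-0.198   0.2005 -0.0018] q [-0.46  0.22  0.53  1.54 -0.38  1.5  -0.45] ft [ 1.23 -0.4  -4.25] gw 1.96
```

View pics/scene3.png

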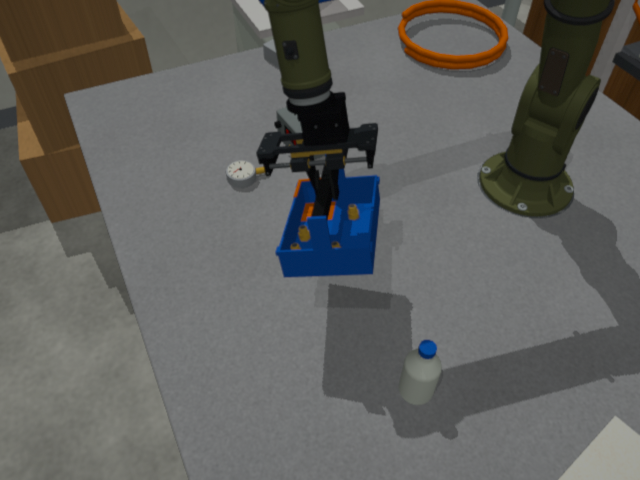

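View pics/wrist3.png

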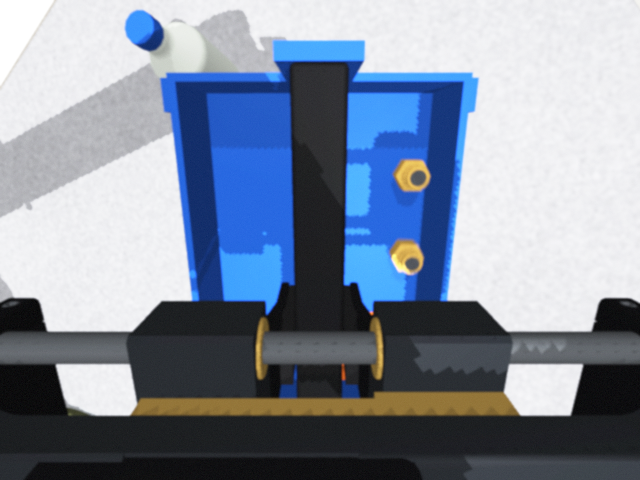

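The wrist view shows plugs at (412,177) and (407,258) sliding towards the orange corner, and the bar still square in the jaws. I'll tip further.

```bash
python3 -m crank '{"dp":[[0,0,-0.2],[0,0,-0.2],[0,0,-0.2],[0,0,-0.2],[0,0,0],[0,0,0],[0,0,0],[0,0,0]],"delta_rot":[[0.03,-0.03,0],[0.03,-0.03,0],[0.03,-0.03,0],[0.03,-0.03,0],[0.03,-0.03,0],[0.03,-0.03,0],[0.03,-0.03,0],[0.02,-0.02,0]]}'
python3 -m crank '{"dp":[[0,0,0],[0,0,0],[0,0,0],[0,0,0],[0,0,0],[0,0,0],[0,0,0],[0,0,0]],"delta_rot":[[0,0,0],[0,0,0],[0,0,0],[0,0,0],[0,0,0],[0,0,0],[0,0,0],[0,0,0]]}'
python3 - <<'E'
from h import *
go([.583,.0745,.29],-32.5)
s=ctrl.get_state(); print(R.from_rotvec(s["tool_rot"]).as_matrix().round(3))
for n in("scene","top","wrist"): cv2.imwrite(f"pics/{n}4.png",ctrl.get_image(n))
E
```

```text
time: 9.95
position: [0.5835, 0.0712, 0.2948]
tool_rot: [-2.481, 0.726, 0.389]
ft_force: [-0.6, -0.4, -4.1]
grip_width: 0.222
time: 10.75
position: [0.5836, 0.0718, 0.2961]
tool_rot: [-2.48, 0.724, 0.388]
ft_force: [-0.1, 0.8, -4.9]
grip_width: 0.229
t 10.75 pos [0.5836 0.0718 0.2961] dp cm [0.09 0.09 0.66] rot [-0.4282  0.4277 -0.0007] q [-0.27  0.32  0.54  1.51 -0.69  1.66 -0.25] ft [-0.1   0.75 -4.85] gw 1.99
[[ 0.816 -0.565 -0.123]
 [-0.415 -0.72   0.556]
 [-0.402 -0.402 -0.822]]
```

View pics/scene4.png

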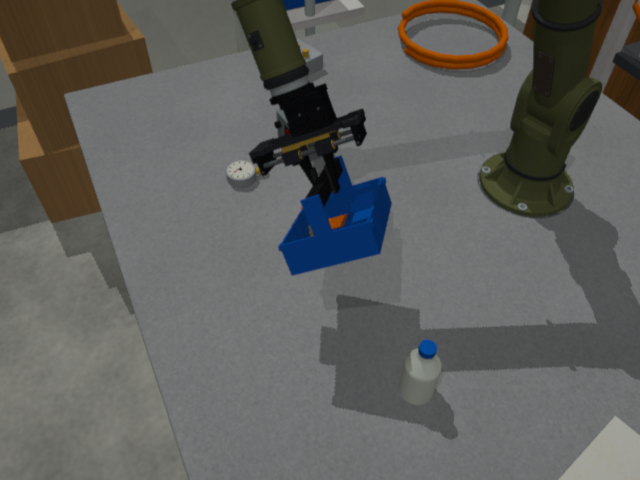

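View pics/wrist4.png

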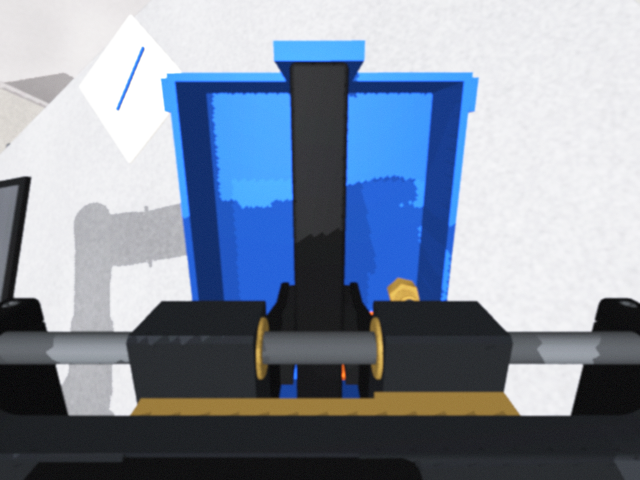

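View pics/top4.png

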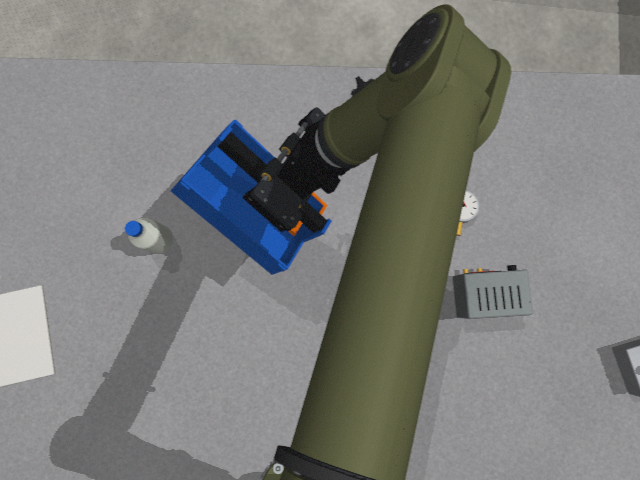

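```bash
python3 - <<'E'
from h import *
s=ctrl.get_state(); Rt=R.from_rotvec(s["tool_rot"]); i=ctrl.camera_info("wrist"); print(s["time"])
T=Rt.inv().apply(i["xyz"]-s["position"]); 
for uv in((403,279),(390,290),(418,290),(403,300),(398,292),(407,292)):
    d=Rt.inv().apply(R.from_rotvec(i["orientation"]).apply(np.linalg.solve(i["camera_matrix"],[*uv,1])))
    for h in(.004,.016,.028):
        z=.102-h; p=T+d*(z-T[2])/d[2]; print(uv,h,"tote x,y mm",(p[[1,0]]*1000).round(1),"to corner",np.hypot(106-p[1]*1e3,71-p[0]*1e3).round(1))
E
python3 - <<'E'
import cv2
a=cv2.imread("pics/wrist4.png")[250:400,270:480];cv2.imwrite("pics/w4c.png",cv2.resize(a,None,fx=3.5,fy=3.5,interpolation=3))
a=cv2.imread("pics/scene4.png")[150:290,260:410];cv2.imwrite("pics/s4c.png",cv2.resize(a,None,fx=4,fy=4,interpolation=3))
E
```

```text
10.9
(403, 279) 0.004 tote x,y mm [20.6 62.2] to corner 85.9
(403, 279) 0.016 tote x,y mm [15.6 59.1] to corner 91.2
(403, 279) 0.028 tote x,y mm [10.6 56.1] to corner 96.5
(390, 290) 0.004 tote x,y mm [29.3 53.2] to corner 78.7
(390, 290) 0.016 tote x,y mm [23.9 50.6] to corner 84.6
(390, 290) 0.028 tote x,y mm [18.5 48. ] to corner 90.5
(418, 290) 0.004 tote x,y mm [29.3 73.8] to corner 76.7
(418, 290) 0.016 tote x,y mm [23.9 70.2] to corner 82.1
(418, 290) 0.028 tote x,y mm [18.5 66.5] to corner 87.7
(403, 300) 0.004 tote x,y mm [37.4 63.3] to corner 69.0
(403, 300) 0.016 tote x,y mm [31.6 60.2] to corner 75.2
(403, 300) 0.028 tote x,y mm [25.7 57.1] to corner 81.5
(398, 292) 0.004 tote x,y mm [30.9 59.2] to corner 76.0
(398, 292) 0.016 tote x,y mm [25.4 56.3] to corner 81.9
(398, 292) 0.028 tote x,y mm [19.9 53.4] to corner 87.9
(407, 292) 0.004 tote x,y mm [30.9 65.8] to corner 75.3
(407, 292) 0.016 tote x,y mm [25.4 62.6] to corner 81.0
(407, 292) 0.028 tote x,y mm [19.9 59.4] to corner 86.9
```

View pics/w4c.png

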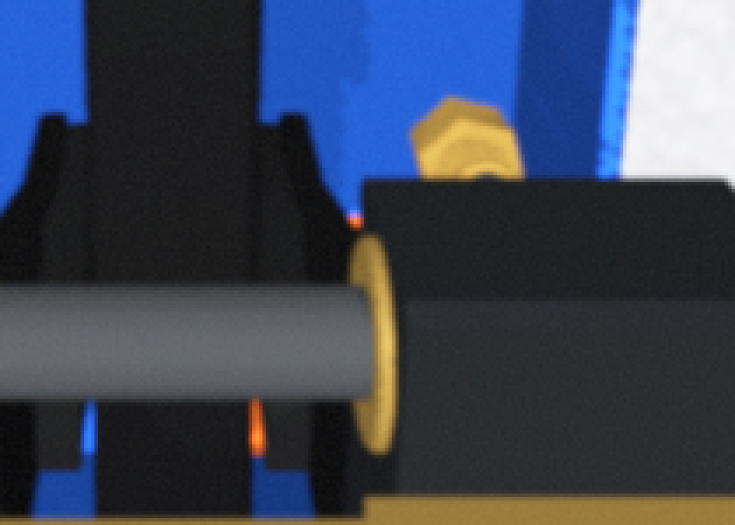

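View pics/s4c.png

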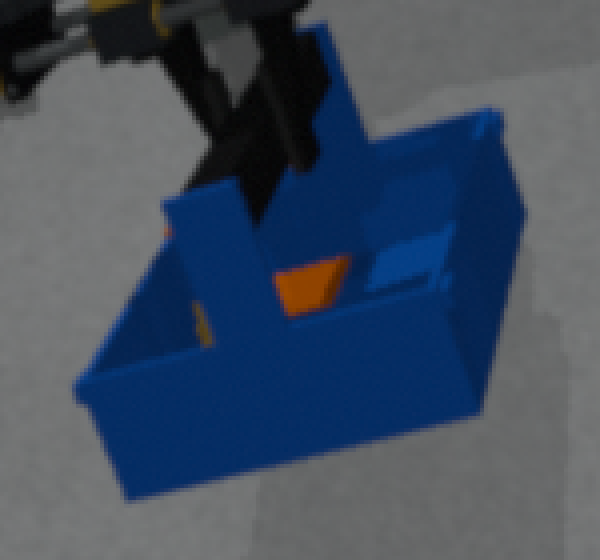

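```bash
python3 - <<'E'
from h import *
s=ctrl.get_state(); R0=R.from_rotvec(s["tool_rot"])
for n in("scene","top"):
  c=ctrl.camera_info(n)["xyz"]
  for yaw in range(-90,151,15):
    Rt=R.from_euler("z",yaw,degrees=True)*R0
    d=Rt.inv().apply(c-s["position"])*1e3; C=np.array([d[1],d[0],102-d[2]])
    o=""
    for P in([96,60,16],[75,60,16],[53,60,16],[31,60,16],[96,30,16],[96,0,16],[96,-40,16]):
        P=np.array(P,float); v=C-P
        def at(z): return (P+v*(z-P[2])/v[2])[:2]
        r=at(55); ok=v[2]>0 and abs(r[0])<106 and abs(r[1])<71
        for z in range(88,117,4):
            q=at(z); ok&=not(abs(q[1])<10 and abs(q[0])<104)
        for z in range(20,117,4):
            q=at(z); ok&=not(abs(q[1])<15 and 104<abs(q[0])<112)
        for z in range(153,300,8):
            q=at(z); ok&=not(abs(q[1])<95 and abs(q[0])<38)
        o+="X" if ok else "."
    print(n,yaw,o)
E
```

```text
scene -90 XXXXX..
scene -75 XXXX...
scene -60 .......
scene -45 .......
scene -30 XXXX...
scene -15 XXXXXX.
scene 0 X.X.XXX
scene 15 XXXX.XX
scene 30 XXXXX.X
scene 45 XXXXXX.
scene 60 ....XX.
scene 75 .......
scene 90 .......
scene 105 .......
scene 120 XX..XX.
scene 135 XXXXXXX
scene 150 XXXXX.X
top -90 .......
top -75 .......
top -60 .......
top -45 ......X
top -30 .....XX
top -15 .....XX
top 0 .....XX
top 15 .....XX
top 30 .....XX
top 45 .....XX
top 60 .....XX
top 75 .....XX
top 90 .....XX
top 105 .....XX
top 120 ......X
top 135 ......X
top 150 .......
```

Wrist: one plug shows at (403,290), about 77 mm from the corner, which fits the last of a row of four along the +y wall. The other three are hidden. I'll yaw about the vertical by about 28° so the scene camera can look in.

```bash
python3 -m crank '{"dp":[[0,0,0],[0,0,0],[0,0,0],[0,0,0],[0,0,0],[0,0,0],[0,0,0],[0,0,0]],"delta_rot":[[-0.012,-0.012,-0.025],[-0.024,-0.024,-0.049],[-0.032,-0.032,-0.066],[-0.036,-0.036,-0.074],[-0.036,-0.036,-0.074],[-0.032,-0.032,-0.066],[-0.024,-0.024,-0.049],[-0.012,-0.012,-0.025]]}'
python3 -m crank '{"dp":[[0,0,0],[0,0,0],[0,0,0],[0,0,0],[0,0,0],[0,0,0],[0,0,0],[0,0,0]],"delta_rot":[[0,0,0],[0,0,0],[0,0,0],[0,0,0],[0,0,0],[0,0,0],[0,0,0],[0,0,0]]}'
python3 - <<'E'
from h import *
s=ctrl.get_state(); print(s["joint_positions"].round(2),s["qd"].round(3),R.from_rotvec(s["tool_rot"]).as_matrix().round(3))
for n in("scene","wrist"): cv2.imwrite(f"pics/{n}5.png",ctrl.get_image(n))
a=cv2.imread("pics/scene5.png")[140:290,240:410];cv2.imwrite("pics/s5c.png",cv2.resize(a,None,fx=4,fy=4,interpolation=3))
E
```

```text
time: 11.7
position: [0.5842, 0.0726, 0.2956]
tool_rot: [-2.645, 0.059, 0.569]
ft_force: [0.4, -0.1, -3.4]
grip_width: 0.226
time: 12.5
position: [0.5836, 0.0718, 0.2961]
tool_rot: [-2.645, 0.064, 0.568]
ft_force: [-0.1, 0.1, -5.1]
grip_width: 0.227
[-0.23  0.5   0.45  1.27 -0.58  1.9   0.12] [ 0.001  0.     0.    -0.001 -0.    -0.     0.   ] [[ 0.915 -0.132 -0.381]
 [ 0.045 -0.905  0.422]
 [-0.401 -0.403 -0.823]]
```

View pics/s5c.png

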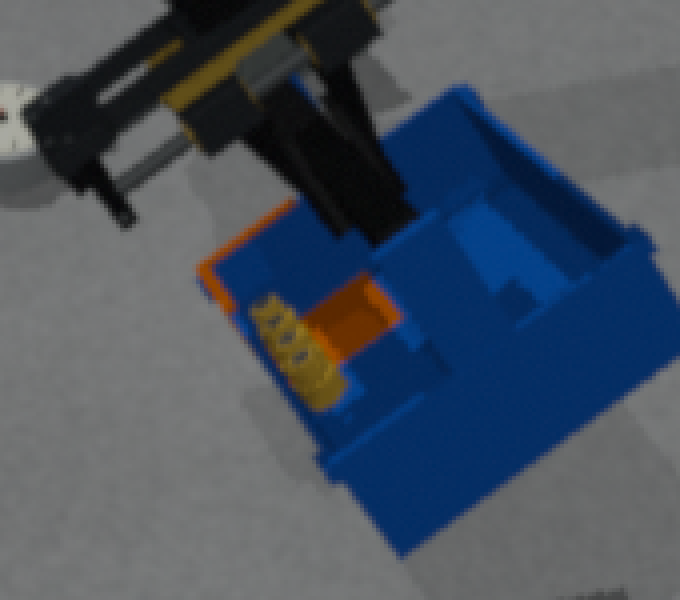

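View pics/wrist5.png

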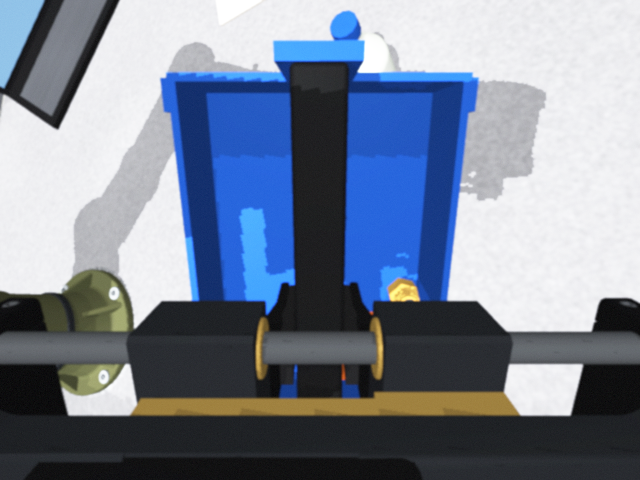

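The scene view shows all four plugs in a row along the +y wall, at about (307,217) to (320,240), starting in the orange corner. In the wrist view the last plug hasn't moved, at about (403,290), and the bar hasn't slipped in the jaws. The arm is still, so I'm handing in.

```bash
python3 -c "
from bench import ctrl
s=ctrl.get_state();print(s['time'],s['ft_force'],s['grip_width']);print(ctrl.close_job())"
```

```text
12.6 [-0.0619605   0.38296062 -4.29927948] 0.226868920940669
the job is handed in; nothing more can be done
None
```

I gripped the tote by its bar (15 N first, then 40 N), lifted it, tipped it 34.6° with the orange corner lowest, and handed the job in at 12.6 s while still holding it. The hand-in gives no verdict, so these are my own last checks:

- **Tilt and height:** the tote's x and y axes are each about 24° below level. The inner orange corner is about 0.14 m above the bench.
- **Plugs:** after I turned the tote about 28° for a clear view, the scene camera showed all four. They sit in a row along the +y wall, starting in the orange corner. The farthest is about 77 mm from the corner point, 13 mm inside the 90 mm limit. That is an estimate from the wrist picture, because the gripper hides part of that plug.
- **Hold:** the bar had not slipped in the jaws and the arm was still, with joint speeds of 0.001 rad/s or less. The wrist carried about 4–5 N. I set the grip at 40 N but could not measure the actual finger force.
- **Bystanders:** the arm stayed clear of the readout, bottle and gauge. The top view after tipping, before that last turn, showed nothing moved; I took no full check of them after it.

No check failed or disagreed.

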